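# Reload the routing jig and show the finished handle to the inspection camera

## Task

Seat the square-edged handle blank from the bench onto the two free pins of the routing jig, fully down, and let go of it; then swing the jig's keeper off the finished handle and over the blank to its stop, so that the blank is locked in and the finished handle is freed. Lift the finished handle off its pins and hold it up to the inspection camera on the stand: 20 cm in front of the lens and centred on its view, right way up with the feet below, one long side square to the lens and the long edge level. Finish still holding it there, steady; do not touch the camera or disturb the tools lying about.

Things in the scene. Friction and masses are not known exactly. Their poses are not given: they have to be found in the camera images.
- blank_mid (a point): Centre of the loose blank on the bench: light-wood bridge-shaped drawer pull, square edges and ends, 196 long (x) x 26 wide (y) x 40 high (z up), 0.1 kg; grasp across the 26. Upper 24 is a full-length bar; under it two end feet 16 high with a 98 gap between. Each foot has a blind hole from below, 10.5 wide, 16 deep, 64 from the middle on the long axis. Either way round fits the pins.
- handle_mid (a point): Centre of the finished handle: as the blank in wood, size, axes, feet, holes and weight, but with half-round ends and rounded-over edges. At the start it sits on the pins of the jig's other station, under the keeper, its x along the jig's x. Its two long sides are alike.
- empty_station (a point): Jig: brown board 275x190, its top 18 above the bench, screwed down; two stations side by side, each with two upright steel pins 8 thick, 14 tall, tapered tips, 128 apart. This point: middle of the free station on the board's top, half-way between its pins; x along the pin row, y away from the other station, z up. The blank, fully down, has its centre 20 above it.
- full_station (a point): The like point of the jig's other station, 100 from the free one (toward its -y), on the board's top; here the finished handle sits at the start. Same axes.
- keeper_knob (a point): Middle of the keeper's upright round black knob, 22 thick, 94 above the bench; free to grip from 14 below to 12 above this point, the bar's top is 26 below. Keeper: flat aluminium bar 22 wide, 8 thick, 103 long, turning level 2.5 above the handles' tops on an upright bolt at the robot's end of the jig: 128 from the jig's middle toward its -x, between the stations. Knob 65 from the bolt.
- keeper (a joint): Turn of the keeper, rad, counterclockwise from above positive. 0: bar points along the jig's +x, between the stations; -0.785: stop, over the finished handle; +0.785: stop, over the station that is free at the start. Covers neither within 0.25 of 0. Stays where left; about 1 N at the knob moves it.
- camera_lens (a point): Centre of the front glass of the inspection camera: small grey box with dark lens barrel and a black light ring 72 across, on a 16 mm column with round foot 124 across, fixed, at the back of the bench. Lens about 293 above the bench.
- focus (a point): Point in the air 200 in front of the lens on its axis, about 225 above the bench: the middle of the handle goes here. x: toward the lens (the camera looks 20 degrees down, so x rises 20 degrees); y: level, across the view; z: up in the view, 20 degrees off upright, leaning away from the camera. Handle shown right: its x along this y, its y along this x (either way each), its z along this z.
- stick_thin: Bystander, leave alone: thin strip of wood, 22x110x9 mm; origin at the centre of its underside.
- pencil_1: Bystander, leave alone: green carpenter's pencil, 12x175x9 mm; origin at the centre of its underside.
- try_square: Bystander, leave alone: try square, 110x168x19 mm; origin at the centre of its underside.
- screw_tin: Bystander, leave alone: round open tin of screws, 86x86x38 mm; origin at the centre of its underside.
- chisel_1: Bystander, leave alone: chisel with a wooden handle, 27x263x29 mm; origin at the centre of its underside.
- offcut_d: Bystander, leave alone: loose offcut of board, 60x160x15 mm; origin at the centre of its underside.
- mallet: Bystander, leave alone: wooden mallet, 115x263x68 mm; origin at the centre of its underside.

How it is judged:
On the way, in this order (a step that is already met when the one before it is completed fails the run):
1. the blank sits fully down on the two free pins and has been let go (z of blank_mid in the frame of empty_station below 0.0225 m and horizontal distance between blank_mid and empty_station below 0.004 m and angle between the z axis of blank_mid and the z axis of empty_station, either way round below 0.05 rad and contact force between the fingers and blank below 0.2 N), for 0.2 s.
2. the keeper has been swung over the seated blank (z of blank_mid in the frame of empty_station below 0.0225 m and horizontal distance between blank_mid and empty_station below 0.004 m and angle between the z axis of blank_mid and the z axis of empty_station, either way round below 0.05 rad and value of joint keeper above 0.6 rad), for 0.2 s.
3. the finished handle is lifted clear of its pins (z of handle_mid in the frame of full_station above 0.06 m), for 0.1 s.
At the end, for the whole second after the job is handed in: Handle held still by the fingers alone, feet down, centre within 25 mm of the focus point (200 mm before the lens), long axis and long side each within 0.17 rad of square to the view; blank down on its pins (within 2.5 mm, centred to 4 mm); keeper over it (joint above 0.6 rad) (all of step 2 and distance between handle_mid and focus below 0.025 m and angle between the x axis of handle_mid and the y axis of focus, either way round below 0.17 rad and angle between the y axis of handle_mid and the x axis of focus, either way round below 0.17 rad and angle between handle_mid's own z axis and vertical below 0.8 rad and contact force between the fingers and handle above 1 N and height (world z) of handle_mid above 0.15 m and linear speed of handle below 0.03 m/s and angular speed of handle below 0.2 rad/s); the arm keeps its last pose, push and grip.
It fails at once if the camera or its stand is touched (contact force between camera and anything else above 1 N).
It fails at once if a tool or bystander is pushed more than 30 mm away (distance of any of stick_thin, pencil_1, try_square, screw_tin, chisel_1, offcut_d, mallet from where it was at the start of the episode above 0.03 m).
It also fails if it takes over 58 s, if anything falls off the work surface, if the arm or the gripper's body presses on something with over 40 N, if the wrist force passes 120 N, or if a joint passes its speed limit or range.

## Robot

A 6-joint arm with a two-finger parallel gripper is mounted at the origin on the work surface; the furniture and walls round the work are solid. World frame = base frame: x ahead of the robot, y to its left, z up, the work surface at z = 0. Lengths are in m, angles in rad, forces in N, time in s.
With the tool pointing down it reaches from about 0.325 to 0.9 m from the base axis. Payload 3.5 kg.
Tool frame: the origin (TCP) lies on the centre line of the jaws, within the pads' length; the fingertips stand 25 mm ahead of it and the grasp point (between the pads) lies 6 mm ahead of it; z points along the fingers, y is the line along which they close (so a half turn about z gives the same grasp; the last joint's range is limited). The gripper opens to 85 mm and grips with 20 to 120 N. Pads are 22 mm wide; open, the fingers measure 114 mm over their backs; the gripper's body (76 mm by 85 mm) begins 54 mm behind the grasp point. The pads swing forward as they close: fully open they stand 13 mm farther back than shut.
Start: joints at [-1.421, 0.276, -0.026, 1.268, 0, 1.467], TCP at [0.156, -0.605, 0.232] pointing down, gripper open.
Joint ranges: [-3.12, 3.12], [-0.85, 1.88], [-1.08, 1.24], [-1.95, 2.15], [-1.57, 1.53], [-3.14, 3.14]. Speed limits (rad/s): [2.57, 2.57, 3.14, 3.14, 3.14, 3.14].

## Interface

Orientations are given as a rotation vector (axis times angle).
In Python, from workcell import arm, viewer, workorder gives the robot as it stands.
- The arm moves only by the tool step_arm, never from a script. Its argument "plan" is a list of rows, each a list of 7 numbers: the turn, a rotation vector about the world's x, y, z each as a share of 90 degrees, from -1 to 1, then the shift along the world's x, y, z each as a share of 200 mm, from -1 to 1, then the opening in per cent of the stroke, from 0 (shut) to 100 (fully open). In form: [[wx, wy, wz, tx, ty, tz, hand], ...]. A call has 1 to 12 rows; each row is the pose to reach, as a shift and turn from the pose commanded when the call began; what a row does not reach only later rows make up. A row lasts 1/12 s, in which the tool goes at most 41.7 mm and 7.16 degrees, less where a joint would pass 70% of its speed; a pose out of reach is approached as far as the arm can. A call with a number of a shift or a turn outside -1 to 1 is refused whole. A call with a gripper value outside its range is refused whole. The fingers move at their own pace and stop on an object; "newtons" is the grip in N (left out, the last holds). Time passes only in rows, so rows that repeat a pose let the fingers close. It gives the time, the measured TCP pose, the force, the opening and the grip force at its end, in the units of the state.
- arm.get_state(): the state, without advancing time (a new reading comes with each control period).
- viewer.read_camera(name): name is "scene" or "top" or "wrist"; returns the picture (384x512x3 uint8, red, green, blue); there is no depth.
- viewer.camera_params(name): a dict with "fx", "fy", "cx", "cy" (pixels), "extrinsics" (4x4, takes a point from camera to world coordinates). Camera axes: x right, y down, z forward; pixel columns grow to the right and rows downward; lengths in m; the calibration is good to about 2 mm. A picture is of the moment at which its call begins: read the wrist's pose just before it. camera_params takes no time and is no camera call; for the wrist camera it gives the pose at the moment of the call.
- workorder.sign_off(): hands the job in; it is judged then, once.
Trained networks look in the newest picture that a camera, given by its name, has taken for a name from the list of things; names that differ only in an ending like _2 or _b are one class to them, and where a whole thing is asked for, a point or a joint stands for the part that bears it (a point fixed in the world has none). Each returns a list of dicts, best first, with "conf" (0 to 1); they miss things now and then, are a little off and sometimes report something else, mostly with a low value. They report only what shows in the picture. A call takes as long as a camera call.
- viewer.silhouettes(query, camera): "region" (384x512 bool, what is visible of it) and "point" ([row, column] in pixels, amid what is visible of it).
The state is a dict: "time": time; "q": joint angles; "dq": joint speeds; "joint_torque": joint torques, N m; "position": TCP position; "tcp_rot": TCP orientation; "contact_force": force on the tool from outside, world axes, zero at the start; "wrist_torque": the same for the moment, N m; "width": finger opening in m; "grip_force": force on a finger pad.
Only numpy, scipy, OpenCV 4.12 (cv2) and the standard library are available. Lean on these libraries where they do the work, as an engineer would, in place of code of your own. Each camera call takes 0.05 s, during which the arm holds its last target. There are 200 camera calls.

## Working session

There is one attempt and no reset: what is moved stays moved. The work goes in short steps, Python scripts to look and compute and a tool call to move; the robot and the scene stay as the last step left them, time stands still between calls to the robot, and variables do not carry over. Pictures are saved under pics/ and viewed, at most 10 in all, crops included, and the job is handed in when it is done.

Besides the shell and the picture viewer there is one more tool, called after "Request:" as name(argument=value, ...), one argument or row to a line, values as JSON. step_arm: Moves the arm, as the interface text tells. Shift numbers are shares of 200 mm and turn numbers shares of 90 degrees, none past 1 either way. Its arguments: {"type":"object","properties":{"plan":{"type":"array","items":{"type":"array","items":{"type":"number"}}},"newtons":{"type":"number"}},"required":["plan"]}

```bash
mkdir -p pics
cat > h.py <<'E'
import numpy as np, cv2
from workcell import arm, viewer, workorder
from scipy.spatial.transform import Rotation as R
def ray(cam,px):  # px=(row,col)
    p=viewer.camera_params(cam);E=np.array(p["extrinsics"])
    d=np.array([(px[1]-p["cx"])/p["fx"],(px[0]-p["cy"])/p["fy"],1.])
    return E[:3,3],E[:3,:3]@d
def onz(cam,px,z):
    o,d=ray(cam,px);return o+d*(z-o[2])/d[2]
def proj(cam,X):
    p=viewer.camera_params(cam);E=np.array(p["extrinsics"]);c=(np.atleast_2d(X)-E[:3,3])@E[:3,:3]
    return np.c_[p["fy"]*c[:,1]/c[:,2]+p["cy"],p["fx"]*c[:,0]/c[:,2]+p["cx"]]
def save(cam,name):
    im=viewer.read_camera(cam);cv2.imwrite(f"pics/{name}.png",cv2.cvtColor(im,cv2.COLOR_RGB2BGR));return im
E
python3 - <<'E'
from h import *
np.set_printoptions(precision=4,suppress=True)
s=arm.get_state();print(s["time"],s["position"],s["tcp_rot"],s["width"])
ims=[save(c,c+"0") for c in("top","scene")]
cv2.imwrite("pics/both.png",cv2.cvtColor(cv2.resize(np.hstack(ims),(800,300)),cv2.COLOR_RGB2BGR))
Z={"blank_mid":.04,"handle_mid":.058,"keeper_knob":.106,"camera_lens":.3,"keeper":.068}
for c in("top","scene"):
    p=viewer.camera_params(c);print(c,p["fx"],np.array(p["extrinsics"])[:3])
    for n in Z:
        for r in viewer.silhouettes(n,c)[:2]:
            g=r["region"].astype(np.uint8);pts=np.argwhere(g)[:,::-1].astype(np.float32)
            box=cv2.minAreaRect(pts)
            print(c,n,round(r["conf"],2),np.round(r["point"]),"area",len(pts),"rect",np.round(box[0],1),np.round(box[1],1),round(box[2],1),"xyz",onz(c,r["point"],Z[n]))
E
```

```text
0.0 [ 0.1562 -0.6043  0.2311] [-3.1143 -0.3957  0.0001] 0.08540479254780267
top 347.7192500145827 [[ 0.0071 -0.9856  0.1692  0.33  ]
 [-0.9999 -0.0045  0.0158 -0.0122]
 [-0.0148 -0.1693 -0.9855  1.4683]]
top blank_mid 0.7 [210. 311.] area 368 rect [311.4 209.3] [47.3  8.4] 82.9 xyz [ 0.5085 -0.1937  0.04  ]
top handle_mid 0.66 [207. 230.] area 298 rect [227.2 212. ] [ 8.4 46.1] 3.0 xyz [0.5152 0.1389 0.058 ]
top keeper_knob 0.47 [235. 221.] area 160 rect [220.1 234.6] [ 6.1 27.7] 40.6 xyz [0.3998 0.1669 0.106 ]
top keeper_knob 0.28 [206. 312.] area 327 rect [311.4 209. ] [46.4  8.2] 83.7 xyz [ 0.5134 -0.1903  0.106 ]
top camera_lens 0.55 [130. 268.] area 1019 rect [268.5 122.5] [55. 27.] 90.0 xyz [ 0.7568 -0.0152  0.3   ]
top keeper 0.51 [235. 222.] area 135 rect [220.4 234.9] [ 5.7 27.7] 42.3 xyz [0.3998 0.169  0.068 ]
scene 408.0795245087013 [[-0.8399 -0.3973  0.3697  0.0692]
 [-0.5427  0.6235 -0.5628  0.7377]
 [-0.0069 -0.6734 -0.7393  1.1697]]
scene blank_mid 0.56 [192. 299.] area 536 rect [294.4 192.3] [52.3 12. ] 19.7 xyz [ 0.4914 -0.1956  0.04  ]
scene handle_mid 0.63 [157. 193.] area 1364 rect [195.2 153.8] [97.8 33.3] 83.2 xyz [ 0.9292 -0.1191  0.058 ]
scene handle_mid 0.62 [254. 241.] area 516 rect [245.7 258.5] [58.2 12.9] 30.0 xyz [0.5121 0.1566 0.058 ]
scene keeper_knob 0.67 [273. 266.] area 245 rect [267.9 273.6] [33.8  8.2] 71.6 xyz [0.3921 0.1941 0.106 ]
scene camera_lens 0.82 [163. 195.] area 1483 rect [195.1 153.8] [99.4 33.4] 83.7 xyz [0.7194 0.0869 0.3   ]
scene camera_lens 0.37 [191. 362.] area 621 rect [362.4 182.7] [54.3 20.7] 87.2 xyz [ 0.2433 -0.0807  0.3   ]
scene keeper 0.75 [272. 269.] area 285 rect [267.9 274. ] [34.8  9.8] 71.6 xyz [0.3988 0.1703 0.068 ]
```

View pics/top0.png

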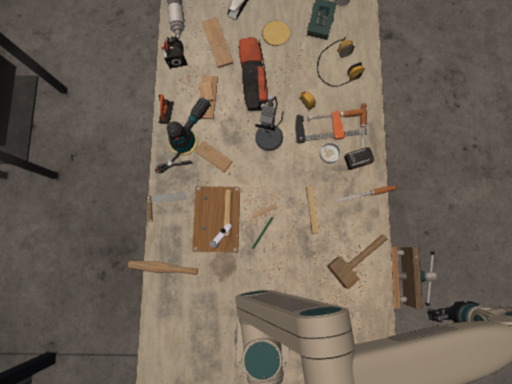

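View pics/scene0.png

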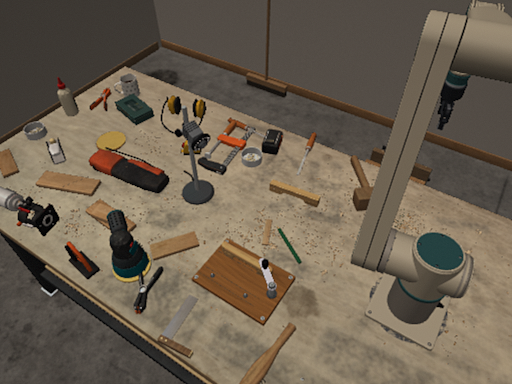

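The top view shows the jig at cols 194-240, rows 186-252, with the handle and keeper on its right side. The blank is at (311,209), the inspection camera at (268,125), and the stick and pencil lie between jig and blank.

```bash
cat >> h.py <<'E'
def rect(cam,region,z):
    pts=np.argwhere(region);w=np.array([onz(cam,p,z)[:2] for p in pts])
    b=cv2.minAreaRect((w*1000).astype(np.float32));c=cv2.boxPoints(b)
    e=max((c[1]-c[0],c[2]-c[1]),key=np.linalg.norm);a=np.degrees(np.arctan2(e[1],e[0]))
    return np.array(b[0])/1000,np.array(b[1]),(a+90)%180-90
def tool():
    s=arm.get_state();M=R.from_rotvec(s["tcp_rot"]).as_matrix()
    return s,np.array(s["position"]),M
E
python3 - <<'E'
from h import *
np.set_printoptions(precision=4,suppress=True)
s,p,M=tool();print(M,s["time"])
W=np.array(viewer.camera_params("wrist")["extrinsics"]);print("cam in tool",M.T@W[:3,:3],M.T@(W[:3,3]-p),viewer.camera_params("wrist")["fx"])
for c in("top","scene"):
    viewer.read_camera(c)
    for n,z in(("blank_mid",.04),("handle_mid",.058),("keeper",.068)):
        for r in viewer.silhouettes(n,c)[:2]: print(c,n,r["conf"],rect(c,r["region"],z))
im=cv2.imread("pics/top0.png");hsv=cv2.cvtColor(im,cv2.COLOR_BGR2HSV)
m=np.zeros((384,512),bool);roi=hsv[180:258,188:248]
print(hsv[200,205],hsv[245,205],hsv[220,180])
q=(roi[...,1]>110)&(roi[...,0]<20);m[180:258,188:248]=q
n,l,st,_=cv2.connectedComponentsWithStats(m.astype(np.uint8));k=1+st[1:,4].argmax();print(st[k],rect("top",l==k,.018))
for px in((136,268),):print(onz("top",px,0.01))
print(onz("scene",(192,198),.01))
for n in("stick_thin","pencil_1","screw_tin","try_square","mallet","chisel_1","offcut_d"):
    for r in viewer.silhouettes(n,"top")[:1]: print(n,r["conf"],r["point"],rect("top",r["region"],.01))
E
```

```text
[[ 0.9682  0.2501  0.    ]
 [ 0.2501 -0.9682 -0.0001]
 [-0.      0.0001 -1.    ]] 0.6
cam in tool [[ 0.0003 -0.9617 -0.274 ]
 [ 1.      0.0001  0.0009]
 [-0.0008 -0.274   0.9617]] [ 0.0695 -0.001  -0.1426] 323.2944608050022
top blank_mid 0.72 (array([ 0.5119, -0.1966]), array([195.963 ,  30.8848]), np.float32(6.4507065))
top blank_mid 0.48 (array([0.4048, 0.1798]), array([ 27.9436, 117.2917]), np.float32(-37.03334))
top handle_mid 0.73 (array([0.4964, 0.1512]), array([180.8458,  24.5447]), np.float32(1.2870483))
top keeper 0.47 (array([0.4034, 0.1756]), array([ 29.0799, 115.6432]), np.float32(-39.01031))
scene blank_mid 0.68 (array([ 0.5067, -0.1845]), array([200.9408,  56.5538]), np.float32(6.879471))
scene handle_mid 0.83 (array([0.4924, 0.1603]), array([ 43.8717, 193.3383]), np.float32(-0.87799835))
scene handle_mid 0.23 (array([0.5046, 0.4282]), array([110.8837, 160.7004]), np.float32(-84.63977))
scene keeper 0.8 (array([0.4008, 0.1738]), array([ 28.2219, 114.7897]), np.float32(-41.416573))
[ 14 130 120] [ 14 144 129] [ 17  57 161]
[ 193  187   47   65 2459] (array([0.4729, 0.201
[... 168 characters left out ...]
array([203.1474,  36.5288]), np.float32(7.8148575))
pencil_1 0.59 [231.7, 262.5] (array([0.4194, 0.0064]), array([ 16.3744, 153.6491]), np.float32(-32.249462))
screw_tin 0.7 [156.3, 329.5] (array([ 0.7618, -0.2807]), array([79.8639, 92.3685]), np.float32(-44.763157))
try_square 0.71 [196.5, 156.4] (array([0.5523, 0.4315]), array([ 91.9821, 188.4022]), np.float32(-57.153748))
mallet 0.88 [264.8, 350.9] (array([ 0.3178, -0.3992]), array([128.1544, 269.7976]), np.float32(-50.978607))
chisel_1 0.76 [191.5, 371.3] (array([ 0.584 , -0.4313]), array([ 24.4607, 261.8314]), np.float32(-77.10165))
offcut_d 0.71 [154.5, 215.1] (array([0.7453, 0.2217]), array([160.3951,  63.483 ]), np.float32(54.19693))
```

Request:
step_arm(
  plan=[
    [0,0,0.95,0.9,1,0.1,100],
    [0,0,0.95,0.9,1,0.1,100],
    [0,0,0.95,0.9,1,0.1,100],
    [0,0,0.95,0.9,1,0.1,100],
    [0,0,0.95,0.9,1,0.1,100],
    [0,0,0.95,0.9,1,0.1,100],
    [0,0,0.95,0.9,1,0.1,100],
    [0,0,0.95,0.9,1,0.1,100],
    [0,0,0.95,0.9,1,0.1,100],
    [0,0,0.95,0.9,1,0.1,100],
    [0,0,0.95,0.9,1,0.1,100],
    [0,0,0.95,0.9,1,0.1,100],
  ],
)

```text
time: 2.35
position: [0.3365, -0.405, 0.2524]
tcp_rot: [2.012, 2.413, -0.0]
contact_force: [-0.4, -0.2, -0.3]
width: 0.0855
grip_force: 0.0
```

Request:
step_arm(
  plan=[
    [0,0,0.96,0.88,1,0,80],
    [0,0,0.96,0.88,1,0,80],
    [0,0,0.96,0.88,1,0,80],
    [0,0,0.96,0.88,1,0,80],
    [0,0,0.96,0.88,1,0,80],
    [0,0,0.96,0.88,1,0,80],
    [0,0,0.96,0.88,1,0,80],
    [0,0,0.96,0.88,1,0,80],
    [0,0,0.96,0.88,1,0,80],
    [0,0,0.96,0.88,1,0,80],
    [0,0,0.96,0.88,1,0,80],
    [0,0,0.96,0.88,1,0,80],
    [0,0,0.96,0.88,1,0,80],
  ],
)

```text
invalid input
```

Request:
step_arm(
  plan=[
    [0,0,0.96,0.88,1,0,80],
    [0,0,0.96,0.88,1,0,80],
    [0,0,0.96,0.88,1,0,80],
    [0,0,0.96,0.88,1,0,80],
    [0,0,0.96,0.88,1,0,80],
    [0,0,0.96,0.88,1,0,80],
    [0,0,0.96,0.88,1,0,80],
    [0,0,0.96,0.88,1,0,80],
    [0,0,0.96,0.88,1,0,80],
    [0,0,0.96,0.88,1,0,80],
    [0,0,0.96,0.88,1,0,80],
    [0,0,0.96,0.88,1,0,80],
  ],
)

```text
time: 3.35
position: [0.5124, -0.2049, 0.2523]
tcp_rot: [0.173, -3.137, 0.0]
contact_force: [-0.4, 0.7, 0.4]
width: 0.0683
grip_force: 0.0
```

Run:
```python
from h import *
np.set_printoptions(precision=4,suppress=True)
s,p,M=tool();print(p,np.degrees(np.arctan2(M[1,0],M[0,0])),s["time"],s["q"])
save("wrist","w1")
for n,z in(("blank_mid",.04),("camera_lens",.29)):
    for r in viewer.silhouettes(n,"wrist")[:2]: print(n,r["conf"],r["point"],rect("wrist",r["region"],z))
```

```text
[ 0.5124 -0.2049  0.2523] -173.6939843538403 3.35 [-0.4976  0.1369 -0.1567  1.2771 -0.0001 -0.6077]Traceback (most recent call last):
  File "<stdin>", line 6, in <module>
  File "h.py", line 16, in rect
    pts=np.argwhere(region);w=np.array([onz(cam,p,z)[:2] for p in pts])
                                        ~~~^^^^^^^^^
  File "h.py", line 9, in onz
    o,d=ray(cam,px);return o+d*(z-o[2])/d[2]
        ~~~^^^^^^^^
  File "h.py", line 5, in ray
    p=viewer.camera_params(cam);E=np.array(p["extrinsics"])
ValueError: time passes only in moves, steps and waits
```

View pics/w1.png

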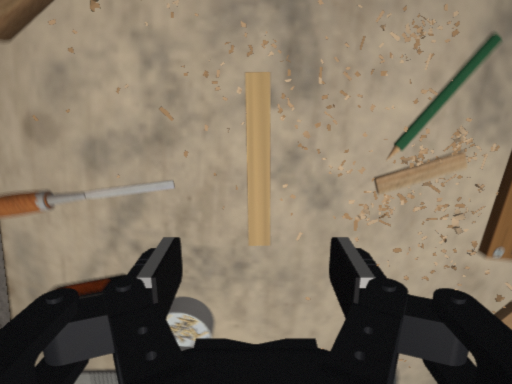

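The wrist view shows the blank centred at about (258,158), cols 246-271, rows 71-245, between the open fingers. The chisel and tin are clear of it.

```bash
python3 - <<'E'
s=open("h.py").read()
s=s.replace('''def ray(''','''_P={}
def P(cam,new=False):
    if new or cam not in _P:_P[cam]=viewer.camera_params(cam)
    return _P[cam]
def ray(''').replace('p=viewer.camera_params(cam);','p=P(cam);')
s=s.replace("    im=viewer.read","    P(cam,True);im=viewer.read")
open("h.py","w").write(s)
E
python3 - <<'E'
from h import *
np.set_printoptions(precision=4,suppress=True)
s,p,M=tool();P("wrist",True)
for r in viewer.silhouettes("blank_mid","wrist")[:2]: print(r["conf"],r["point"],rect("wrist",r["region"],.04))
for n in((71,246),(71,271),(245,248),(245,271)):print(onz("wrist",n,.04))
E
```

```text
0.66 [155.1, 264.3] (array([ 0.5143, -0.2007]), array([197.8109,  27.5558]), np.float32(6.224449))
[ 0.4172 -0.2238  0.04  ]
[ 0.4146 -0.1981  0.04  ]
[ 0.6126 -0.2027  0.04  ]
[ 0.6097 -0.1752  0.04  ]
```

Request:
step_arm(
  plan=[
    [0,0,0,0.007,0.023,-0.2,70],
    [0,0,0,0.007,0.023,-0.4,70],
    [0,0,0,0.007,0.023,-0.6,70],
    [0,0,0,0.007,0.023,-0.8,70],
    [0,0,0,0.007,0.023,-0.92,70],
    [0,0,0,0.007,0.023,-1,70],
    [0,0,0,0.007,0.023,-1,70],
  ],
  newtons=40,
)

```text
time: 4.08
position: [0.5101, -0.1987, 0.0481]
tcp_rot: [0.157, -3.13, -0.007]
contact_force: [0.7, -0.5, 0.4]
width: 0.0599
grip_force: 0.0
```

Request:
step_arm(
  plan=[
    [0,0,0,0,0,-0.09,60],
    [0,0,0,0,0,-0.09,60],
    [0,0,0,0,0,-0.09,0],
    [0,0,0,0,0,-0.09,0],
    [0,0,0,0,0,-0.09,0],
    [0,0,0,0,0,-0.09,0],
    [0,0,0,0,0,-0.09,0],
    [0,0,0,0,0,-0.09,0],
  ],
)

```text
time: 4.75
position: [0.5149, -0.2013, 0.036]
tcp_rot: [-0.162, 3.135, -0.003]
contact_force: [-1.5, -0.4, 5.1]
width: 0.0244
grip_force: 40.0
```

Request:
step_arm(
  plan=[
    [0,0,0,0,0,0.2,0],
    [0,0,0,0,0,0.4,0],
    [0,0,0,0,0.1,0.6,0],
    [0,0,-0.02,-0.03,0.3,0.73,0],
    [0,0,-0.04,-0.06,0.5,0.73,0],
    [0,0,-0.06,-0.1,0.7,0.73,0],
    [0,0,-0.07,-0.15,0.9,0.73,0],
    [0,0,-0.07,-0.25,1,0.73,0],
  ],
)

```text
time: 5.42
position: [0.4645, 0.0023, 0.181]
tcp_rot: [0.008, 3.139, 0.002]
contact_force: [0.5, 0.7, -1.5]
width: 0.0242
grip_force: 40.2
```

Request:
step_arm(
  plan=[
    [0,0,0,0,0.2,0,0],
    [0,0,0,0,0.4,0,0],
    [0,0,0,0,0.6,0,0],
    [0,0,0,0,0.7,0,0],
    [0,0,0,0,0.75,0,0],
    [0,0,0,0,0.75,0,0],
    [0,0,0,0,0.75,0,0],
  ],
)

```text
time: 6.0
position: [0.4634, 0.1492, 0.1801]
tcp_rot: [-0.009, -3.141, 0.001]
contact_force: [0.7, -0.5, -2.1]
width: 0.0242
grip_force: 40.2
```

Run:
```python
from h import *
np.set_printoptions(precision=4,suppress=True)
s,p,M=tool();print(p,np.degrees(np.arctan2(M[1,0],M[0,0])),M[:,2],s["time"])
save("wrist","w2")
for n,z in(("blank_mid",p[2]+.006),("handle_mid",.058),("keeper",.068),("keeper_knob",.106)):
    for r in viewer.silhouettes(n,"wrist")[:2]: print(n,r["conf"],r["point"],rect("wrist",r["region"],z))
```

```text
[0.4634 0.1492 0.1801] 179.66707946755147 [-0.0005 -0.0009 -1.    ] 6.0
blank_mid 0.6 [167.5, 256.4] (array([0.439, 0.15 ]), array([148.1577,  26.1099]), np.float32(0.058509827))
keeper 0.61 [79.2, 311.6] (array([0.384 , 0.1875]), array([27.2421, 68.7143]), np.float32(-42.068256))
keeper_knob 0.86 [78.2, 310.5] (array([0.3847, 0.1824]), array([23.5453, 57.7682]), np.float32(-43.181725))
```

View pics/w2.png

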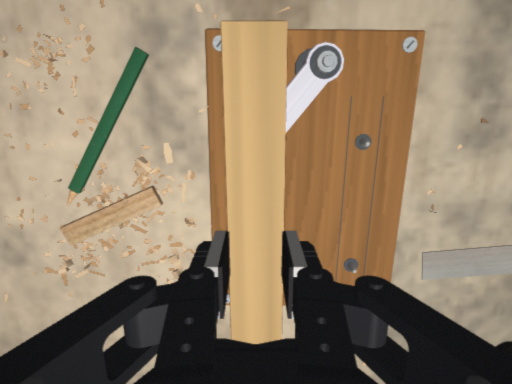

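The view shows the pins at about (142,363) and (264,350), the keeper bolt at (61,326), and the held blank with its ends at rows 22 and 342. I'll zoom in on the pins.

Run:
```python
from h import *
im=cv2.imread("pics/w2.png")
a=cv2.resize(im[127:157,343:383],(400,300),interpolation=cv2.INTER_NEAREST)
b=cv2.resize(im[249:279,330:370],(400,300),interpolation=cv2.INTER_NEAREST)
c=cv2.resize(im[10:40,215:295],(400,150),interpolation=cv2.INTER_NEAREST);d=cv2.resize(im[325:355,220:300],(400,150),interpolation=cv2.INTER_NEAREST)
cv2.imwrite("pics/z.png",np.vstack([np.hstack([a,b]),np.hstack([c,d])]))
np.set_printoptions(precision=4,suppress=True)
P("wrist",True)
for y0,x0 in((127,343),(249,330)):
    g=cv2.cvtColor(im[y0:y0+30,x0:x0+40],cv2.COLOR_BGR2HSV);m=(g[...,1]<70).astype(np.uint8)
    n,l,st,ce=cv2.connectedComponentsWithStats(m);k=1+st[1:,4].argmax();c=ce[k]+[x0,y0];print(st[k],c[::-1],onz("wrist",c[::-1],.025))
for px in((22,222),(22,288),(342,231),(342,283)):print(onz("wrist",px,.186))
```

```text
[ 12   7  16  16 196] [141.5051 362.6939] [0.4331 0.2479 0.025 ]
[ 14  10  14  14 153] [265.0654 350.8497] [0.5595 0.2463 0.025 ]
[0.3656 0.1372 0.186 ]
[0.3658 0.1625 0.186 ]
[0.513  0.1364 0.186 ]
[0.5132 0.1629 0.186 ]
```

View pics/z.png

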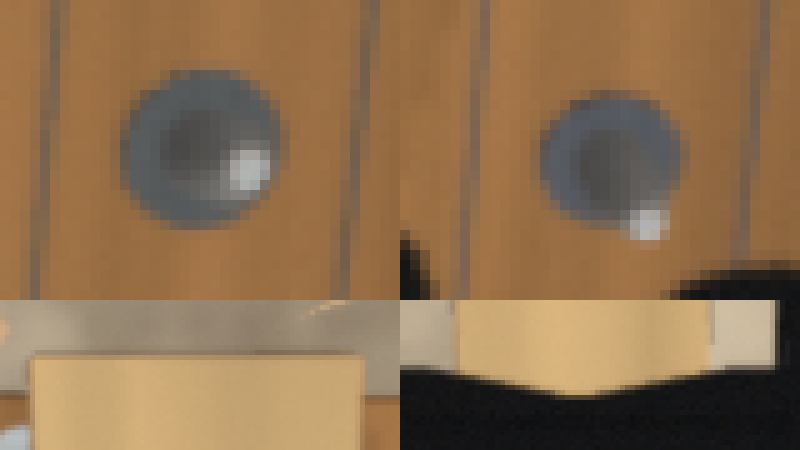

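Run:
```python
from h import *
np.set_printoptions(precision=4,suppress=True)
P("wrist",True)
A=[]
for b,t in(((141.5,362.7),(144.2,368)),((265.1,350.85),(271.4,354.8))):
    A.append([onz("wrist",b,.0195),onz("wrist",t,.032)]);print(A[-1])
A=np.array(A)
for k in(0,1):
    d=A[1,k]-A[0,k];print("sep",np.linalg.norm(d),"mid",A[:,k].mean(0),"ang",np.degrees(np.arctan2(d[1],d[0])))
for z in(.05,.06,.07,.1):print(z,onz("wrist",(61,326),z))
print("tcp",arm.get_state()["position"])
```

```text
[array([0.4338, 0.2498, 0.0195]), array([0.4346, 0.2506, 0.032 ])]
[array([0.5626, 0.2481, 0.0195]), array([0.5628, 0.2486, 0.032 ])]
sep 0.12881371619827717 mid [0.4982 0.2489 0.0195] ang -0.7318553489777253
sep 0.12816411150914322 mid [0.4987 0.2496 0.032 ] ang -0.9129013876572184
0.05 [0.3663 0.2056 0.05  ]
0.06 [0.3673 0.2035 0.06  ]
0.07 [0.3683 0.2015 0.07  ]
0.1 [0.3713 0.1953 0.1   ]
tcp [0.4638 0.1483 0.1802]
```

Request:
step_arm(
  plan=[
    [0,0,-0.008,0.1,0.2,0,0],
    [0,0,-0.008,0.174,0.4,-0.1,0],
    [0,0,-0.008,0.174,0.4975,-0.25,0],
    [0,0,-0.008,0.174,0.4975,-0.4,0],
    [0,0,-0.008,0.174,0.4975,-0.45,0],
    [0,0,-0.008,0.174,0.4975,-0.45,0],
    [0,0,-0.008,0.174,0.4975,-0.45,0],
    [0,0,-0.008,0.174,0.4975,-0.45,0],
  ],
)

```text
time: 6.92
position: [0.4999, 0.2485, 0.0921]
tcp_rot: [0.032, 3.139, 0.001]
contact_force: [0.8, 0.8, -1.5]
width: 0.0243
grip_force: 40.4
```

Run:
```python
from h import *
np.set_printoptions(precision=4,suppress=True)
s,p,M=tool();print(p,np.degrees(np.arctan2(M[1,0],M[0,0])),M[:,2],s["contact_force"])
s=arm.get_state();print(s["position"])
```

```text
[0.4999 0.2485 0.0921] 178.82208163328878 [ 0.0027  0.0008 -1.    ] [ 0.7778  0.8432 -1.5099]
[0.4999 0.2485 0.0921]
```

Request:
step_arm(
  plan=[
    [0,0,0,0,0,-0.05,0],
    [0,0,0,0,0,-0.1,0],
    [0,0,0,0,0,-0.1,0],
    [0,0,0,0,0,-0.1,0],
  ],
)

```text
time: 7.25
position: [0.4977, 0.2485, 0.0697]
tcp_rot: [-0.03, -3.14, 0.001]
contact_force: [0.4, -0.2, -0.9]
width: 0.0241
grip_force: 40.3
```

Request:
step_arm(
  plan=[
    [0,0,0,0,0,-0.03,0],
    [0,0,0,0,0,-0.05,0],
    [0,0,0,0,0,-0.05,0],
    [0,0,0,0,0,-0.05,0],
  ],
)

```text
time: 7.58
position: [0.4981, 0.2489, 0.0599]
tcp_rot: [-0.03, -3.141, 0.001]
contact_force: [-0.4, 0.2, -1.3]
width: 0.0244
grip_force: 40.3
```

Request:
step_arm(
  plan=[
    [0,0,0,0,0,-0.02,0],
    [0,0,0,0,0,-0.04,0],
    [0,0,0,0,0,-0.048,0],
    [0,0,0,0,0,-0.048,0],
    [0,0,0,0,0,-0.048,0],
  ],
)

```text
time: 8.0
position: [0.4992, 0.2492, 0.0539]
tcp_rot: [0.03, 3.14, 0.0]
contact_force: [-6.5, -2.6, 19.6]
width: 0.0245
grip_force: 42.5
```

Request:
step_arm(
  plan=[
    [0,0,0,0,0,0.015,60],
    [0,0,0,0,0,0.015,60],
    [0,0,0,0,0,0.015,60],
    [0,0,0,0,0,0.015,60],
    [0,0,0,0,0,0.015,60],
    [0,0,0,0,0,0.2,60],
    [0,0,0,0,0,0.4,60],
    [0,0,0,-0.1,0,0.6,60],
    [0,0,0,-0.3,-0.1,0.7,60],
    [0,0,0,-0.4,-0.3,0.7,60],
    [0,0,0,-0.4,-0.3,0.7,60],
    [0,0,0,-0.4,-0.3,0.7,60],
  ],
)

```text
time: 9.0
position: [0.4165, 0.1874, 0.1907]
tcp_rot: [-0.033, -3.141, 0.001]
contact_force: [-0.7, 0.6, -0.3]
width: 0.0514
grip_force: 0.0
```

Run:
```python
from h import *
np.set_printoptions(precision=4,suppress=True)
s,p,M=tool();print(p,np.degrees(np.arctan2(M[1,0],M[0,0])),M[:,2],s["time"])
save("wrist","w3")
for n,z in(("blank_mid",.058),("handle_mid",.058),("keeper",.068),("keeper_knob",.106)):
    for r in viewer.silhouettes(n,"wrist")[:2]: print(n,r["conf"],r["point"],rect("wrist",r["region"],z),onz("wrist",r["point"],z))
```

```text
[0.4165 0.1874 0.1907] 178.81041179637626 [-0.0008 -0.0006 -1.    ] 9.0
blank_mid 0.67 [208.3, 319.0] (array([0.4885, 0.2466]), array([ 32.7112, 191.0531]), np.float32(-0.78811646)) [0.443  0.2449 0.058 ]
handle_mid 0.73 [265.6, 220.8] (array([0.4869, 0.1522]), array([ 28.7758, 188.118 ]), np.float32(-1.1149292)) [0.4987 0.1537 0.058 ]
keeper 0.74 [168.8, 82.3] (array([0.4088, 0.0384]), array([ 13.0429, 139.0978]), np.float32(-32.314163)) [0.4005 0.0434 0.068 ]
keeper 0.57 [163.8, 241.4] (array([0.4036, 0.1747]), array([ 26.786, 115.459]), np.float32(-37.556477)) [0.399  0.1769 0.068 ]
keeper_knob 0.6 [164.6, 242.3] (array([0.3959, 0.1765]), array([23.6987, 99.9059]), np.float32(-37.39715)) [0.392  0.1793 0.106 ]
```

View pics/w3.png

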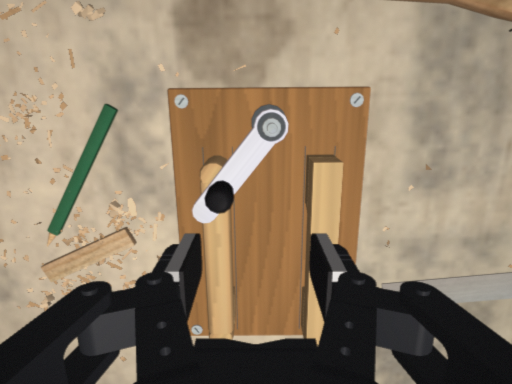

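The blank sits on its pins (cols 307-342). The keeper still covers the handle, with its knob at about (196,219).

Run:
```python
from h import *
np.set_printoptions(precision=4,suppress=True)
P("wrist",True)
print(onz("wrist",(196,219.5),.1),proj("wrist",[.415,.1545,.106]),proj("wrist",[.415,.1545,.07]))
print(onz("wrist",(161,308),.058),onz("wrist",(161,342),.058))
s=arm.get_state();print(s["position"])
```

```text
[0.4197 0.1634 0.1   ] [[192.53   206.1769]] [[180.4191 212.4633]]
[0.4023 0.2361 0.058 ] [0.4028 0.2653 0.058 ]
[0.4192 0.1895 0.1902]
```

Request:
step_arm(
  plan=[
    [0,0,0,0.01,-0.13,0,60],
    [0,0,0,0.01,-0.13,-0.1,60],
    [0,0,0,0.01,-0.13,-0.2,60],
    [0,0,0,0.01,-0.13,-0.35,60],
    [0,0,0,0.01,-0.13,-0.45,60],
    [0,0,0,0.01,-0.13,-0.45,50],
    [0,0,0,0.01,-0.13,-0.45,35],
    [0,0,0,0.01,-0.13,-0.45,35],
    [0,0,0,0.01,-0.13,-0.45,35],
    [0,0,0,0.01,-0.13,-0.45,35],
  ],
  newtons=20,
)

```text
time: 10.08
position: [0.4221, 0.1635, 0.1023]
tcp_rot: [0.03, 3.138, 0.001]
contact_force: [-0.5, 0.2, -0.3]
width: 0.0301
grip_force: 0.0
```

Run:
```python
from h import *
np.set_printoptions(precision=4,suppress=True)
s,p,M=tool();print(p,s["width"],s["contact_force"])
save("wrist","w4")
```

```text
[0.4221 0.1635 0.1023] 0.03009883908786538 [-0.4819  0.1896 -0.3007]
```

View pics/w4.png

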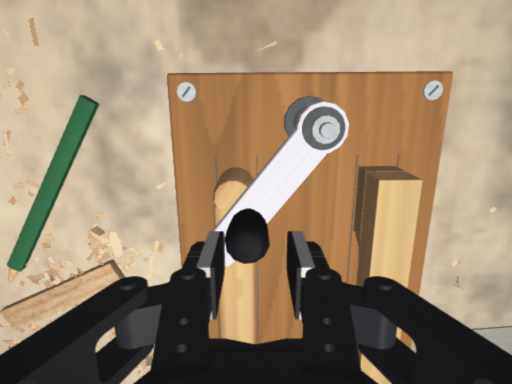

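The knob is at about (236,247). It sits laterally between the fingers but a little toward the robot, so I'll check its position.

Run:
```python
from h import *
np.set_printoptions(precision=4,suppress=True)
s,p,M=tool();P("wrist",True);print(p)
for z in(.08,.09,.1,.106):print(z,onz("wrist",(236,247),z))
for x in(.405,.412,.42):
  for z in(.08,.106):print(x,z,proj("wrist",[[x-.011,.163,z],[x+.011,.163,z],[x,.152,z],[x,.174,z]]).round())
r=[r for r in viewer.silhouettes("keeper_knob","wrist")][:1]
```

```text
[0.4219 0.1634 0.1021]
0.08 [0.4251 0.1596 0.08  ]
0.09 [0.4206 0.16   0.09  ]
0.1 [0.4161 0.1603 0.1   ]
0.106 [0.4134 0.1605 0.106 ]
0.405 0.08 [[181. 252.]
 [221. 253.]
 [202. 232.]
 [201. 273.]]
0.405 0.106 [[196. 251.]
 [241. 252.]
 [219. 228.]
 [219. 276.]]
0.412 0.08 [[194. 252.]
 [232. 253.]
 [214. 232.]
 [213. 273.]]
0.412 0.106 [[211. 252.]
 [255. 253.]
 [234. 229.]
 [233. 276.]]
0.42 0.08 [[208. 253.]
 [246. 253.]
 [228. 233.]
 [227. 273.]]
0.42 0.106 [[227. 252.]
 [270. 253.]
 [249. 229.]
 [248. 276.]]
```

Request:
step_arm(
  plan=[
    [0,0,0,0.025,0.045,0,35],
    [0,0,0,0.05,0.09,0,35],
    [0,0,0,0.06,0.14,0,35],
    [0,0,0,0.067,0.195,0,35],
    [0,0,0,0.06,0.25,0,35],
    [0,0,0,0.05,0.3,0,35],
    [0,0,0,0.025,0.35,0,35],
    [0,0,0,-0.01,0.395,0,35],
    [0,0,0,-0.03,0.42,0,35],
    [0,0,0,-0.035,0.44,0,35],
    [0,0,0,-0.035,0.44,0,35],
    [0,0,0,-0.035,0.44,0,35],
  ],
)

```text
time: 11.18
position: [0.4116, 0.2505, 0.1001]
tcp_rot: [-0.029, -3.138, 0.002]
contact_force: [-1.6, -3.1, 0.0]
width: 0.0301
grip_force: 1.4
```

Request:
step_arm(
  plan=[
    [0,0,0,0,0,0,35],
    [0,0,0,0,-0.01,0,60],
    [0,0,0,0,-0.01,0,60],
    [0,0,0,0,-0.01,0,60],
    [0,0,0,0,-0.01,0.2,60],
    [0,0,0,0,-0.01,0.4,60],
    [0,0,0,0.1,-0.15,0.4,60],
    [0,0,0,0.2,-0.3,0.4,60],
    [0,0,0,0.2,-0.3,0.4,60],
    [0,0,0,0.2,-0.3,0.4,60],
  ],
)

```text
time: 12.02
position: [0.4551, 0.1902, 0.1814]
tcp_rot: [0.035, 3.14, 0.002]
contact_force: [-0.5, -0.1, 0.9]
width: 0.0513
grip_force: 0.0
```

Run:
```python
from h import *
np.set_printoptions(precision=4,suppress=True)
s,p,M=tool();print(p,np.degrees(np.arctan2(M[1,0],M[0,0])),M[:,2],s["time"])
save("wrist","w5")
for n,z in(("blank_mid",.058),("handle_mid",.058),("keeper",.068),("keeper_knob",.106)):
    for r in viewer.silhouettes(n,"wrist")[:2]: print(n,r["conf"],r["point"],rect("wrist",r["region"],z),onz("wrist",r["point"],z))
```

```text
[0.4551 0.1902 0.1814] 178.7170480428739 [ 0.0018  0.0013 -1.    ] 12.0167
blank_mid 0.55 [209.0, 317.3] (array([0.4985, 0.2473]), array([ 33.1011, 198.9738]), np.float32(-0.5008316)) [0.4795 0.2446 0.058 ]
handle_mid 0.73 [206.3, 215.4] (array([0.494 , 0.1523]), array([ 28.3822, 194.3294]), np.float32(-0.8040848)) [0.475 0.156 0.058]
keeper 0.96 [111.8, 304.6] (array([0.3994, 0.2335]), array([116.3008,  27.5462]), np.float32(45.832504)) [0.3964 0.2304 0.068 ]
keeper 0.24 [264.0, 450.4] (array([0.5298, 0.3599]), array([ 28.1618, 111.3403]), np.float32(-85.05282)) [0.53   0.3616 0.068 ]
```

View pics/w5.png

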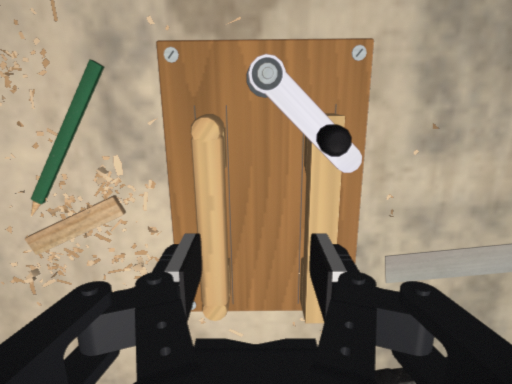

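Request:
step_arm(
  plan=[
    [0,0,0,0.15,-0.15,0,60],
    [0,0,0,0.217,-0.2,-0.15,60],
    [0,0,0,0.217,-0.2,-0.3,60],
    [0,0,0,0.217,-0.2,-0.45,60],
    [0,0,0,0.217,-0.2,-0.58,60],
    [0,0,0,0.217,-0.2,-0.635,60],
    [0,0,0,0.217,-0.2,-0.635,60],
    [0,0,0,0.217,-0.2,-0.635,0],
    [0,0,0,0.217,-0.2,-0.635,0],
    [0,0,0,0.217,-0.2,-0.635,0],
    [0,0,0,0.217,-0.2,-0.635,0],
    [0,0,0,0.217,-0.2,-0.635,0],
  ],
  newtons=50,
)

```text
time: 13.27
position: [0.4986, 0.1514, 0.0557]
tcp_rot: [0.03, 3.138, 0.001]
contact_force: [-0.6, -0.5, 6.7]
width: 0.0237
grip_force: 49.7
```

Run:
```python
from h import *
np.set_printoptions(precision=4,suppress=True)
s,p,M=tool();print(p,s["width"],s["contact_force"],s["grip_force"],s["q"])
# inspection camera: crops
a=cv2.imread("pics/top0.png")[90:160,225:315];b=cv2.imread("pics/scene0.png")[100:210,150:240]
a=cv2.resize(a,(400,311),interpolation=cv2.INTER_CUBIC);b=cv2.resize(b,(400,489),interpolation=cv2.INTER_CUBIC)
c=np.zeros((489,800,3),np.uint8);c[:311,:400]=a;c[:,400:]=b;cv2.imwrite("pics/cam.png",c)
```

```text
[0.4986 0.1514 0.0557] 0.023730975938926133 [-0.5728 -0.531   6.742 ] 49.737295364029706 [ 0.1706  0.2536 -0.4663  0.847   0.0002  0.1895]
```

View pics/cam.png

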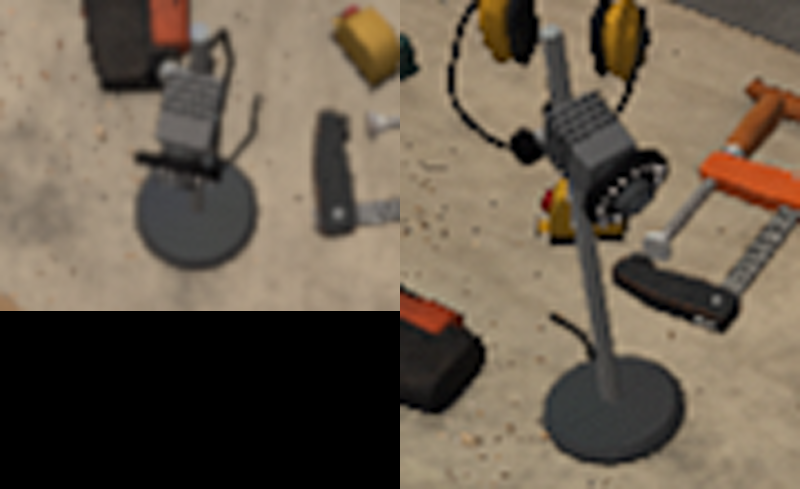

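The handle is gripped. The crop shows the ring's upper rim in the top view from about (125,256) to (129,275), and the lens in the scene view at about (144,203), facing roughly -x.

Run:
```python
from h import *
np.set_printoptions(precision=4,suppress=True)
for z in(.3,.327):
    a,b=onz("top",(124.9,255.8),z),onz("top",(128.7,275),z);d=b-a
    print(z,a,b,np.linalg.norm(d),"ring line deg",np.degrees(np.arctan2(d[1],d[0])),(a+b)/2)
for px in((143.9,202.9),(142.1,201.1)):print("scene lens",onz("scene",px,.293))
# box axis, top view: centreline top-of-box back->front
a,b=onz("top",(90+75/4.44,225+195/4.44),.33),onz("top",(90+148/4.44,225+183/4.44),.31)
print("axis",b-a,np.degrees(np.arctan2(*(b-a)[[1,0]])))
cand=lambda L,psi:(np.array([np.cos(psi),np.sin(psi)]))
```

```text
0.3 [0.7767 0.0287 0.3   ] [ 0.7628 -0.0391  0.3   ] 0.06918055637154848 ring line deg -101.63817449940716 [ 0.7698 -0.0052  0.3   ]
0.327 [0.7664 0.0277 0.327 ] [ 0.7528 -0.0385  0.327 ] 0.06758180453858692 ring line deg -101.63817449940721 [ 0.7596 -0.0054  0.327 ]
scene lens [ 0.7595 -0.0029  0.293 ]
scene lens [ 0.7699 -0.0067  0.293 ]
axis [-0.0522  0.0092 -0.02  ] 170.05322875331714
```

Request:
step_arm(
  plan=[
    [0,0,0,0,0,0.05,0],
    [0,0,0,0,0,0.15,0],
    [0,0,0,0,0,0.3,0],
    [0,0,0,0,0,0.5,0],
    [0,0,0,0,0,0.7,0],
    [0,0,0,0,0,0.9,0],
    [0,0,0,0,0,1,0],
    [0,0,0,0,0,1,0],
  ],
)

```text
time: 13.93
position: [0.5005, 0.1516, 0.2609]
tcp_rot: [0.03, 3.129, 0.003]
contact_force: [1.0, -0.3, -0.3]
width: 0.0235
grip_force: 49.4
```

Run:
```python
from h import *
np.set_printoptions(precision=4,suppress=True)
psi=np.radians(169);u=np.array([np.cos(psi),np.sin(psi),0]);a=np.cross([0,0,1],u)
Q=R.from_rotvec(a*np.radians(20))*R.from_euler("z",79.8,degrees=True)
L=np.array([.7598,-.0045,.293]);f=L+.2*(u*np.cos(np.radians(20))-np.array([0,0,np.sin(np.radians(20))]))
zf=np.array([*(u[:2]*np.sin(np.radians(20))),np.cos(np.radians(20))])
s,p,M=tool();print("rot share",Q.as_rotvec()/(np.pi/2),"focus",f,"tcp target",f+.0177*zf,"now",p,"shift share",(f+.0177*zf-p)/.2)
print((R.from_matrix(Q.as_matrix()@M)).as_rotvec())
```

```text
rot share [-0.1871 -0.152   0.877 ] focus [0.5753 0.0314 0.2246] tcp target [0.5694 0.0325 0.2412] now [0.5005 0.1516 0.2609] shift share [ 0.3443 -0.5952 -0.0984]
[-1.833   2.2306 -0.3785]
```

Request:
step_arm(
  plan=[
    [-0.02,-0.02,0.09,0,-0.1,0,0],
    [-0.04,-0.03,0.16,0.05,-0.2,0,0],
    [-0.05,-0.04,0.23,0.1,-0.3,0,0],
    [-0.065,-0.05,0.3,0.15,-0.4,0,0],
    [-0.08,-0.065,0.37,0.2,-0.5,0,0],
    [-0.095,-0.075,0.44,0.25,-0.56,-0.02,0],
    [-0.11,-0.09,0.51,0.3,-0.59,-0.04,0],
    [-0.125,-0.1,0.58,0.35,-0.59,-0.06,0],
    [-0.14,-0.11,0.65,0.35,-0.59,-0.06,0],
    [-0.155,-0.125,0.72,0.35,-0.59,-0.06,0],
    [-0.17,-0.14,0.79,0.35,-0.59,-0.06,0],
    [-0.187,-0.152,0.877,0.35,-0.59,-0.06,0],
  ],
)

```text
time: 14.93
position: [0.5652, 0.0331, 0.2399]
tcp_rot: [-1.826, 2.249, -0.388]
contact_force: [-0.1, 0.4, -1.2]
width: 0.0242
grip_force: 49.4
```

Run:
```python
from h import *
np.set_printoptions(precision=4,suppress=True)
for c in("top","scene"):
    im=viewer.read_camera(c)
    cv2.imwrite(f"pics/{c}9.png",cv2.cvtColor(im,cv2.COLOR_RGB2BGR))
    for r in viewer.silhouettes("handle_mid",c)[:2]:print(c,r["conf"],r["point"],onz(c,r["point"],.235))
s,p,M=tool();print(p,M,s["time"],s["contact_force"],s["width"],s["dq"])
# overlay: actual handle corners from tcp, focus, lens ring
psi=np.radians(169);u=np.array([np.cos(psi),np.sin(psi),0]);t=np.radians(20)
L=np.array([.7598,-.0045,.293]);ax=u*np.cos(t)-np.array([0,0,np.sin(t)]);f=L+.2*ax
hy=np.cross([0,0,1],u);hz=np.cross(ax,hy);hz=hz if hz[2]>0 else -hz
ring=np.array([L+.036*(np.cos(k)*hy+np.sin(k)*hz) for k in np.linspace(0,6.28,60)])
h=p+.0177*M[:,2];print("handle est",h,"focus",f,np.linalg.norm(h-f),"ang",np.degrees(np.arccos(abs(M[:,0]@hy))),np.degrees(np.arccos(abs(M[:,1]@ax))))
out=[]
for c,(y0,x0) in(("top",(90,220)),("scene",(90,150))):
    im=cv2.imread(f"pics/{c}9.png")[y0:y0+130,x0:x0+100];k=4;im=cv2.resize(im,None,fx=k,fy=k,interpolation=cv2.INTER_CUBIC)
    D=lambda X,col,cl=True:cv2.polylines(im,[np.int32((proj(c,X)[:,::-1]-[x0,y0]+.5)*k)],cl,col,1)
    D(ring,(0,255,0));D(np.array([L,f]),(0,0,255));D(np.array([f-.098*hy,f+.098*hy]),(255,0,0))
    out.append(im)
cv2.imwrite("pics/ov.png",np.hstack(out))
```

```text
top 0.59 [187.6, 266.0] [ 0.564  -0.0082  0.235 ]
[0.5659 0.0329 0.2408] [[-0.2135 -0.9193  0.3305]
 [-0.9769  0.2026 -0.0674]
 [-0.005  -0.3373 -0.9414]] 15.1333 [-0.1534 -0.7089 -0.5921] 0.023429469031298118 [ 0.0042  0.0089  0.0251 -0.0015 -0.     -0.006 ]
handle est [0.5718 0.0317 0.2241] focus [0.5753 0.0314 0.2246] 0.0035953888358961857 ang 1.357935686868093 1.3761022472783726
```

View pics/ov.png

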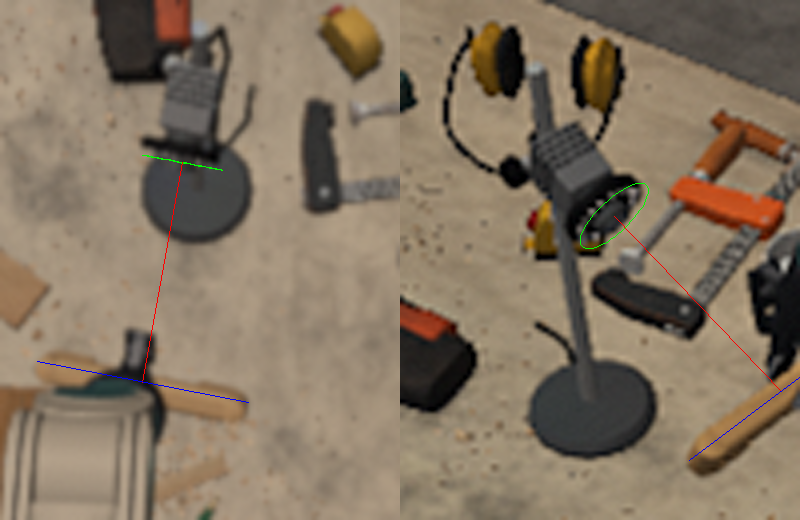

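The overlay shows the handle centred on the predicted focus line and parallel to the ring in both views. The estimated position error is about 4 mm, well within tolerance, so I'll let it settle and hand in.

Request:
step_arm(
  plan=[
    [0,0,0,0.01,0,0,0],
    [0,0,0,0.01,0,0,0],
    [0,0,0,0.01,0,0,0],
    [0,0,0,0.01,0,0,0],
    [0,0,0,0.01,0,0,0],
    [0,0,0,0.01,0,0,0],
  ],
)

```text
time: 15.63
position: [0.569, 0.033, 0.2417]
tcp_rot: [-1.818, 2.253, -0.389]
contact_force: [0.5, -0.1, -0.3]
width: 0.0237
grip_force: 49.4
```

```bash
python3 -c "
from workcell import workorder
print(workorder.sign_off())"
```

```text
the job is handed in; nothing more can be done
None
```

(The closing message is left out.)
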